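# Set the rivet in a shoe shank with the bench press

### The job

In this shoe-resoling shop a steel shank with a rivet in it already lies under the ram of one of the two bench presses, the one whose lever ends in a cross-bar handle. Push that press's lever down all the way to its stop, keep it there for about a second, then let it spring all the way back up. Do not push the shank out of place, and leave the lever of the other press (ball knob) alone.

Things in the scene. Friction and masses are not known exactly. Their poses are not given: they have to be found in the camera images.
- rivet_press: The press to use: grey C-frame bench press fixed to the table, base 170 x 90 mm, anvil top at 60 mm, highest fixed part 210 mm (at the hinge). Origin: centre of the base's underside. Its -x axis points out of the front, where the lever points; z is up. The lever's hinge axis runs along y through x = +20, z = 190 mm; lever rod 16 mm thick, 220 mm from hinge to middle of handle.
- rivet_lever (a joint): Its sprung lever, rad: 0 at rest (0.60 above level), grows pushed down, 0.75 at the stop (0.15 below level). Handle: black rubber bar 22 mm thick, 82 mm long along the press's y; middle at x -162, z 314 mm at rest, x -198, z 157 mm at the stop (press frame); nothing above it. About 3 N down on it to start, 7 N at the stop; returns by itself.
- shank_center (a point): Centre of the loose steel shank, a flat strip 120 x 22 x 4 mm (long along its y axis) with a small brass rivet in its middle, lying across the anvil of the rivet press under the ram, its ends sticking out at both sides. It stays there while the lever is worked.
- punch_lever (a joint): Lever (rad, 0 at rest and raised, 0.75 at the stop) of the other press, a bystander: the same frame with an empty anvil and a 40 mm black ball knob at the end of its lever. It stands left or right of the rivet press, base centres at least 340 mm apart.

How it is judged (in metres and radians):
On the way, in this order (a step that is already met when the one before it is completed fails the run):
1. the rivet press's lever is down at its stop (within 0.07 rad) for 0.3 s (value of joint rivet_lever above 0.68 rad), for 0.3 s.
2. the lever has come back up to rest (within 0.07 rad) (value of joint rivet_lever below 0.07 rad), for 0.2 s.
At the end, for the whole second after the job is handed in: The rivet press's lever is back up at rest (within 0.07 rad), the other press's lever is up at rest too (within 0.07 rad), and the shank still lies on the anvil within 15 mm of where it was (value of joint each of rivet_lever, punch_lever below 0.07 rad and distance of shank_center from where it was at the start of the episode below 0.015 m); the robot touches nothing.
It fails at once if the other press's lever was pushed down more than 0.15 rad (value of joint punch_lever above 0.15 rad).
It fails at once if the shank was pushed more than 15 mm out of place (distance of shank_center from where it was at the start of the episode above 0.015 m).
It also fails if it takes over 43 s, if anything falls off the work surface, if the arm or the gripper's body presses on something with over 40 N, if the wrist force passes 120 N, or if a joint passes its speed limit or range.

### The arm

A 6-joint arm with a two-finger parallel gripper is mounted at the origin on the work surface. World frame = base frame: x ahead of the robot, y to its left, z up, the work surface at z = 0. Lengths are in mm, angles in rad, forces in N, time in s.
With the tool pointing down it reaches from about 325 to 900 mm from the base axis. Payload 6.1 kg.
Tool frame: the origin (TCP) lies on the centre line of the jaws, within the pads' length; the fingertips stand 22 mm ahead of it and the grasp point (between the pads) lies 3 mm ahead of it; z points along the fingers, y is the line along which they close (so a half turn about z gives the same grasp; the last joint's range is limited). The gripper opens to 87 mm and grips with 3 to 60 N. Pads are 19 mm wide; open, the fingers measure 117 mm over their backs; the gripper's body (75 mm by 190 mm) begins 51 mm behind the grasp point.
Start: joints at [1.146, 0.22, 1.526, -0, 1.395, -0.126], TCP at [183.982, 597.299, 217.938] pointing down, gripper open.
Joint ranges: [-2.98, 2.98], [-0.91, 2.08], [0.09, 2.57], [-1.24, 4.39], [0.2, 2.65], [-2.68, 2.68]. Speed limits (rad/s): [2.57, 2.57, 3.01, 3.14, 3.14, 3.14].

### API

Orientations are given as a unit quaternion [x, y, z, w].
In Python, from workcell import bot, hand, observe, imaging, workorder gives the robot as it stands. Calls block until the motion is done:
- bot.move_pose(position, orientation): joint-space move of the TCP to a pose.
- bot.move_straight(position, rate=150, rotation=None, guard=None): straight line of the TCP; rotation=None keeps the orientation; rate is the mean speed in mm/s. With guard (N) it stops when the force on the tool has changed by that much, and returns True; else False.
- bot.move_joints(angles): joint-space move.
- hand.command_gripper(opening, strength=None): finger opening in mm; strength is the grip in N (None keeps the last); returns when the fingers have stopped.
- bot.pause(seconds).
- bot.ik(position, orientation): joint angles nearest the present ones, or None.
- observe(): the state.
- imaging.capture(name): name is "scene" or "side" or "wrist"; returns a dict with "pixels" (400x640x3 uint8, blue, green, red), "fx", "fy", "cx", "cy" (pixels), "k1" (the pictures are not rectified: a ray, as slopes to the right and down, at radius r is drawn at 1 + k1 r^2 times it, then the intrinsics apply), "rvec" (rotation vector, rad) and "tvec" (3), from world to camera coordinates, as OpenCV has them. Camera axes: x right, y down, z forward; pixel columns grow to the right and rows downward; lengths in mm; the calibration is good to about 2 mm. A picture is of the moment at which its call begins. There is no depth.
A pose or a line that the arm cannot do raises bot.Unreachable and nothing moves.
- workorder.hand_in(): hands the job in; it is judged then, once.
The state is a dict: "time_s": time; "qpos": joint angles; "joint_vel": joint speeds; "joint_torque": joint torques, N m; "tcp_pos": TCP position; "tcp_rot": TCP orientation; "wrist_force": force on the tool from outside, world axes, zero at the start; "wrist_torque": the same for the moment, N m; "width": finger opening in mm; "grasp_force": force on a finger pad.
Only numpy, scipy, OpenCV 4.12 (cv2) and the standard library are available. Lean on these libraries where they do the work, as an engineer would, in place of code of your own. Each camera call takes 0.05 s, during which the arm holds its last target. There are 200 camera calls.

## Working session

There is one attempt and no reset: what is moved stays moved. The work goes in short steps, each a Python script; the robot and the scene stay as the last script left them, time stands still between calls to the robot, and variables do not carry over. Pictures are saved under pics/ and viewed, at most 10 in all, crops included, and the job is handed in when it is done.

```bash
mkdir -p pics; python3 - <<'E'
from workcell import bot, hand, observe, imaging, workorder
import cv2,pickle
for n in ("scene","side"):
    d=imaging.capture(n); cv2.imwrite(f"pics/{n}0.png",d["pixels"]); pickle.dump(d,open(n+".pkl","wb"))
    print(n,d["fx"],d["cx"],d["k1"],d["rvec"],d["tvec"])
E
```

```text
scene 416.2155433097205 311.3980427833783 -0.07083835326679358 [ 1.06249155  2.51022645 -0.87700922] [ 474.99150614 -272.80227208 1248.25685172]
side 368.9810250477069 323.15559896130515 0.023804316560083544 [ 2.18067629 -0.64831855  0.33981038] [-590.11588712  345.48090949  609.15919645]
```

View pics/scene0.png

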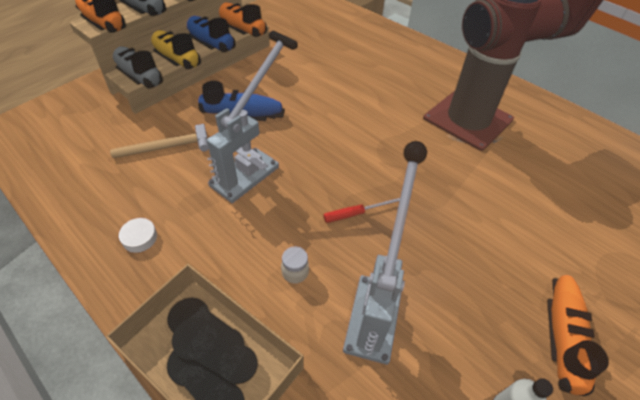

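View pics/side0.png

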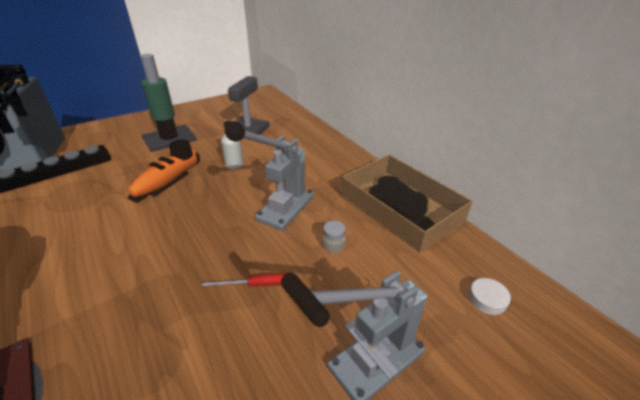

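Scene picture: rivet press with its cross-bar at about (283,40) and base around (243,175); ball-knob press at (375,310), knob at (415,152). In the side picture the cross-bar runs (287,279)–(322,318) and the base is near (377,360). I'll enlarge both.

```bash
python3 - <<'E'
import cv2,pickle,numpy as np
a=pickle.load(open("scene.pkl","rb"))["pixels"][20:210,180:320]
b=pickle.load(open("side.pkl","rb"))["pixels"][260:400,270:440]
a=cv2.resize(a,None,fx=3,fy=3,interpolation=cv2.INTER_CUBIC)
b=cv2.resize(b,None,fx=2.2,fy=2.2,interpolation=cv2.INTER_CUBIC)
c=np.zeros((570,420+374,3),np.uint8); c[:,:420]=a; c[:b.shape[0],420:420+b.shape[1]]=b
cv2.imwrite("pics/crop.png",c)
E
```

```text
(no output)
```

View pics/crop.png

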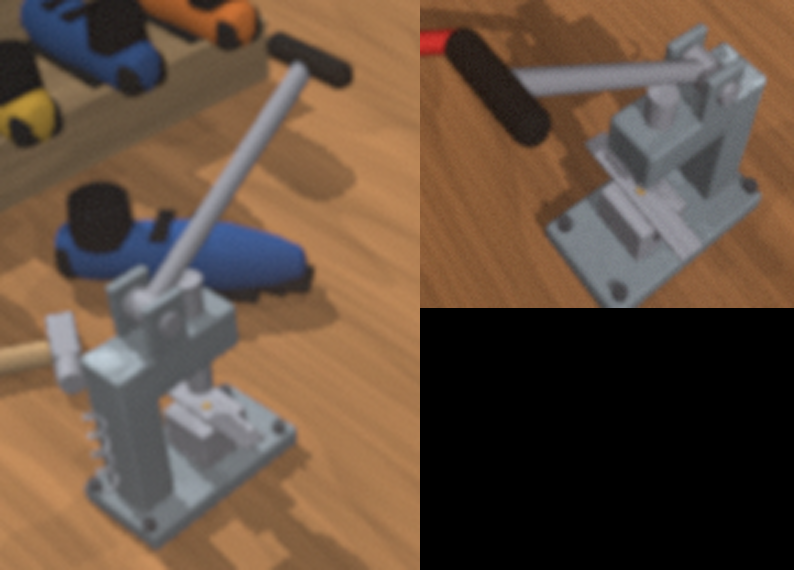

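```bash
cat > h.py <<'E'
import numpy as np,cv2,pickle
from scipy.optimize import least_squares
C={n:pickle.load(open(n+".pkl","rb")) for n in("scene","side")}
def proj(n,P):
    d=C[n];K=np.array([[d["fx"],0,d["cx"]],[0,d["fy"],d["cy"]],[0,0,1.]])
    return cv2.projectPoints(np.float64(P).reshape(-1,1,3),np.float64(d["rvec"]),np.float64(d["tvec"]),K,np.float64([d["k1"],0,0,0]))[0][:,0]
def tri(obs):
    return least_squares(lambda X:np.concatenate([proj(n,X)[0]-p for n,p in obs]),[500,300,150])
E
python3 - <<'E'
from h import *
for nm,a,b in [("e1",(270,35.3),(285.9,277.3)),("e1x",(270,35.3),(325,322.7)),("e2",(296.7,44.7),(325,322.7)),("e2x",(296.7,44.7),(285.9,277.3)),("mid",(283.3,40),(305.4,300)),("rivet",(248.7,155.7),(370,347.3))]:
    r=tri([("scene",a),("side",b)]);print(nm,r.x.round(1),r.fun.round(1))
def W(p,P):
    c,s=np.cos(p[2]),np.sin(p[2]);P=np.float64(P);return np.c_[p[0]+c*P[:,0]-s*P[:,1],p[1]+s*P[:,0]+c*P[:,1],P[:,2]]
# front=-x. scene: bottom & left corners are rear; side: left is front, right is rear
def pts(f):return [[-162,-41*f,314],[-162,41*f,314]]
best=[]
for f in(1,-1):
  for g in(1,-1):
    M=pts(f)+[[85,45*g,0],[85,-45*g,0],[-85,45*g,0]];O=[(270,35.3),(296.7,44.7),(231.3,202.3),(209.3,185.7),(279,166.7)]
    for s in(1,-1):
      M2=pts(s)+[[-85,-45*s*1,6],[85,45*s,6]];O2=[(285.9,277.3),(325,322.7),(327.7,363.6),(425.5,350.9)]
      for y0 in np.arange(-3,3.2,.8):
        r=least_squares(lambda p:np.concatenate([(proj("scene",W(p,M))-O).ravel(),(proj("side",W(p,M2))-O2).ravel()]),[600,300,y0])
        best.append((r.cost,f,g,s,r.x.round(3),r.fun.round(1)))
best.sort(key=lambda t:t[0])
b=best[0];print(b);print(best[8][:5])
p=b[4];print(W(p,[[-162,0,314],[-198,0,157],[20,0,190]]))
E
```

```text
e1 [ 467.3 -291.3  337. ] [17.3 -3.2  9.   1.7]
e1x [ 473.9 -343.2  312.3] [-0.5  0.1 -0.2 -0. ]
e2 [ 473.5 -323.6  290.3] [-20.7   2.6 -10.5  -1.4]
e2x [ 467.2 -267.1  316. ] [-1.5  0.3 -0.8 -0.2]
mid [ 470.7 -306.4  313.3] [-1.6  0.2 -0.8 -0.1]
rivet [ 610.7 -293.8   61.8] [-0.4  0.  -0.3 -0. ]
(np.float64(13.713131345180166), 1, 1, -1, array([ 6.32563e+02, -2.95845e+02,  5.40000e-02]), array([-0.9, -1.2, -0.8,  2. , -0.1,  2.1, -2. ,  0.7, -0.2,  0.8, -1.1,
       -1.5,  0.2,  1. , -1.7,  1.7, -0.4,  0.7]))
(np.float64(842.9436249705004), -1, 1, -1, array([ 6.32551e+02, -2.97867e+02,  3.60000e-02]))
[[ 470.79913861 -304.58874909  314.        ]
 [ 434.85161386 -306.53180445  157.        ]
 [ 652.53384709 -294.7655248   190.        ]]
```

Fit residuals are at most 2 px, and the handle midpoint matches its known height (313 against 314). Next I'll check reach and the punch knob's position.

```bash
cat >> h.py <<'E'
from scipy.spatial.transform import Rotation as R
yaw=0.054; H=np.array([652.5,-295.0])
def qd(flip): # z down, y along press y
    x=np.array([np.cos(yaw),np.sin(yaw),0])*(1 if flip else -1);z=np.array([0,0,-1.]);return R.from_matrix(np.c_[x,np.cross(z,x),z]).as_quat()
def arc(j,up=0): # TCP so that fingertips sit 'up' above handle top at lever value j
    e=0.6-j; a=0.0
    r=220;x=-r*np.cos(e)
    return [H[0]+np.cos(yaw)*x, H[1]+np.sin(yaw)*x, 190+r*np.sin(e)+11+22+up]
E
python3 - <<'E'
from h import *
from workcell import bot,observe
r=tri([("scene",(415,152)),("side",(234,130))]);print("knob",r.x,r.fun)
print(arc(0),arc(.75))
for f in(0,1):
    q=qd(f)
    for P in(arc(0,100),arc(0,40),arc(.75)): 
        s=bot.ik(P,q);print(f,None if s is None else np.round(s,2))
s=observe();print(s["tcp_rot"],s["width"])
for z in(380,430,480):print(bot.ik([184,597,z],s["tcp_rot"]))
E
```

```text
knob [565.09036147 115.32932699 315.72171429] [-0.03328852  0.01605485 -0.03859284 -0.01882905]
[np.float64(471.1908350474414), np.float64(-304.8002225761153), np.float64(347.22134414690777)] [np.float64(435.287444003075), np.float64(-306.74089239037517), np.float64(190.12361085580818)]
0 [-0.71  0.02  1.32 -0.    1.8  -2.34]
0 [-0.71  0.01  1.44 -0.    1.69 -2.34]
0 [-0.76  0.02  1.8  -0.    1.32 -2.39]
1 [-0.71  0.02  1.32 -0.    1.8   0.8 ]
1 [-0.71  0.01  1.44 -0.    1.69  0.8 ]
1 [-0.76  0.02  1.8  -0.    1.32  0.75]
[ 1.48832395e-01  9.88862051e-01 -8.38107585e-04 -2.45491138e-04] 87.03887332007888
[ 1.14566531e+00  1.71526442e-01  1.28461769e+00  1.61733983e-05
  1.68719509e+00 -1.26354216e-01]
[ 1.14566531e+00  1.79696142e-01  1.18427499e+00  1.64198139e-05
  1.77936809e+00 -1.26352694e-01]
[ 1.14566531e+00  2.00155536e-01  1.06881761e+00  1.68336695e-05
  1.87436608e+00 -1.26351062e-01]
```

```bash
python3 - <<'E'
from h import *
from workcell import bot,hand,observe,imaging
hand.command_gripper(0,20)
s=observe();bot.move_straight([184,597,450],200)
q=qd(1); bot.move_pose(arc(0,100),q)
bot.move_straight(arc(0,20),150)
for n in("scene","wrist"): cv2.imwrite(f"pics/{n}1.png",imaging.capture(n)["pixels"])
im=cv2.imread("pics/scene1.png")[0:200,160:360];cv2.imwrite("pics/c1.png",cv2.resize(im,None,fx=3,fy=3,interpolation=cv2.INTER_CUBIC))
s=observe();print(s["time_s"],s["tcp_pos"],s["wrist_force"],s["width"])
E
```

```text
7.025 [ 471.73030957 -305.18400902  369.04216357] [0.09697899 0.03379817 0.11326677] 0.48672429939399225
```

View pics/c1.png

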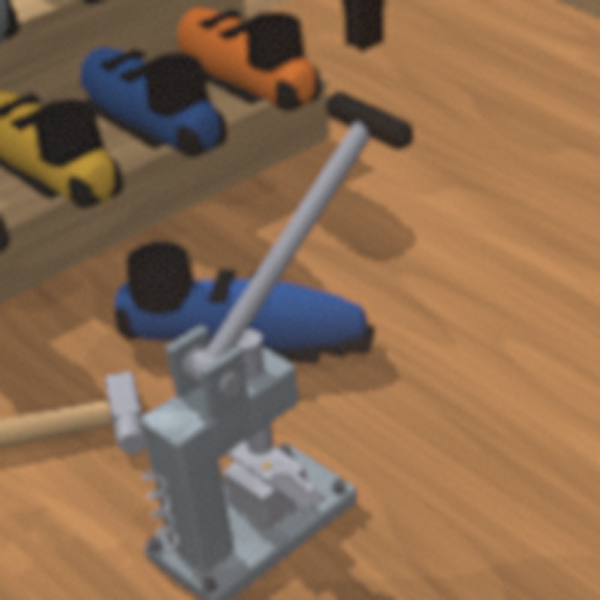

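View pics/wrist1.png

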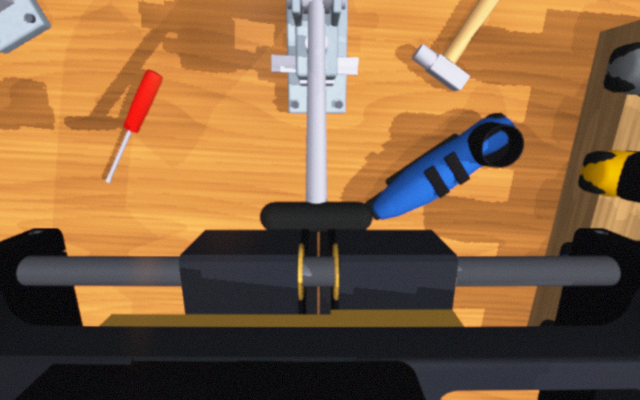

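```bash
python3 - <<'E'
from h import *
P=[[471.7,-305.2,347],[471.2,-304.8,314]]
print(proj("scene",P), (proj("scene",P)-[160,0])*3)
from workcell import imaging
im=imaging.capture("side")["pixels"];cv2.imwrite("pics/s2.png",cv2.resize(im[180:380,200:440],None,fx=3,fy=3)); print((proj("side",P)-[200,180])*3)
E
```

```text
[[281.22633108  26.24861792]
 [282.03174154  40.28926306]] [[363.67899323  78.74585376]
 [366.09522462 120.86778919]]
[[313.58789928 299.11108363]
 [312.63383304 354.92449833]]
```

View pics/s2.png

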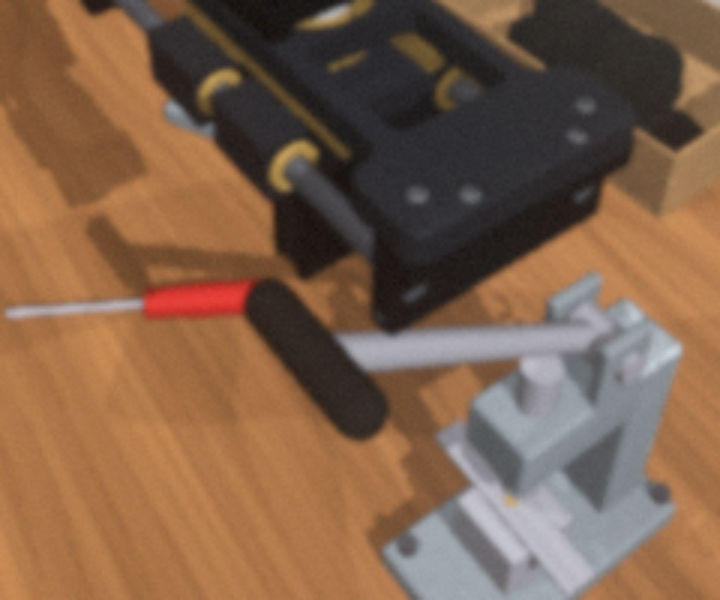

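Fingertips look centred across the bar but higher than expected, at about scene (281,15) and side (301,271). I'll triangulate them, then descend guarded to find the real contact height.

```bash
python3 - <<'E'
from h import *
from workcell import bot,observe
r=tri([("scene",(281,15)),("side",(301,271))]);print("tip",r.x,r.fun)
hit=bot.move_straight(arc(0,-12),40,guard=2)
s=observe();print(hit,s["time_s"],s["tcp_pos"],s["wrist_force"],arc(0))
E
```

```text
tip [ 465.51208386 -309.24725003  369.03097143] [ 0.66851365 -0.1151381   0.32578303  0.05822211]
False 8.025 [ 471.30461445 -304.88928242  335.56069783] [-0.25320819  0.73156365  0.06353055] [np.float64(471.1908350474414), np.float64(-304.8002225761153), np.float64(347.22134414690777)]
```

```bash
python3 - <<'E'
from h import *
from workcell import bot,observe,imaging
hit=bot.move_straight(arc(0,-40),30,guard=2)
s=observe();print(hit,s["time_s"],s["tcp_pos"],s["wrist_force"],s["width"])
a=imaging.capture("scene")["pixels"][0:200,220:350];b=imaging.capture("side")["pixels"][200:400,240:400]
cv2.imwrite("pics/c3.png",cv2.resize(np.hstack([a,b]),None,fx=2.7,fy=2.7,interpolation=cv2.INTER_CUBIC))
E
```

```text
True 8.6 [ 470.64740056 -304.77552298  319.40968589] [ 1.23841487 -1.64281677  0.63453792] 0.41645003722766666
```

View pics/c3.png

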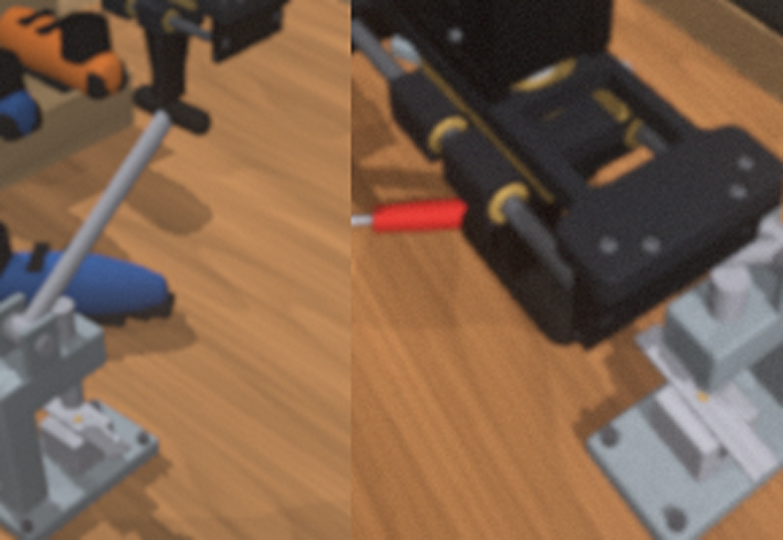

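Left half: the finger ends at the middle of the bar, crop (165,100); right half: the gripper hides the bar. I'll press a little further and check the force.

```bash
python3 - <<'E'
from h import *
from workcell import bot,observe
x,y,z=observe()["tcp_pos"]
for k in range(1,5):
    hit=bot.move_straight([471.2-k*0.7,-304.8,z-3*k],30,guard=10)
    bot.pause(.1);s=observe();print(hit,s["time_s"],s["tcp_pos"].round(1) if hasattr(s["tcp_pos"],"round") else s["tcp_pos"],s["wrist_force"])
E
```

```text
False 9.05 [ 470.3 -305.   317.3] [-2.20472114 -0.97325261  3.88139943]
False 9.4 [ 469.8 -304.9  314.2] [-3.23220431 -0.46145737  3.79361862]
False 9.75 [ 469.2 -304.8  311.1] [-2.17358075 -1.28689199  3.70353428]
False 10.1 [ 468.5 -304.8  308.1] [-1.06126766 -1.65757841  4.21370057]
```

```bash
python3 - <<'E'
from h import *
from workcell import imaging
a=imaging.capture("scene")["pixels"][0:120,240:330];d=imaging.capture("wrist");b=d["pixels"][150:330,210:430]
a=cv2.resize(a,None,fx=4,fy=4,interpolation=cv2.INTER_CUBIC);b=cv2.resize(b,None,fx=2,fy=2)
c=np.zeros((480,800,3),np.uint8);c[:,:360]=a;c[:360,360:]=b;cv2.imwrite("pics/c4.png",c)
E
```

```text
(no output)
```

View pics/c4.png

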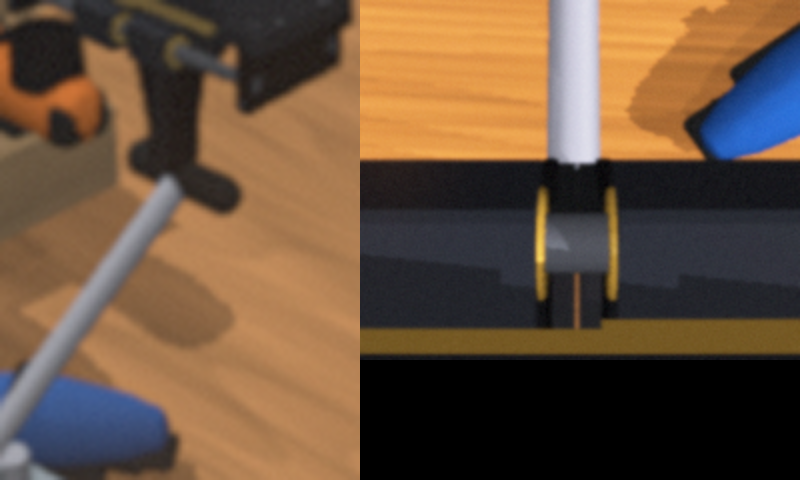

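The fingers rest on the middle of the bar (scene crop (178,165)), and the bar has dropped about 4 px, which agrees with the travel. I'll follow the arc to the stop by force.

```bash
python3 - <<'E'
from h import *
from workcell import bot,observe,imaging
def st(t):
    s=observe();print(t,round(s["time_s"],2),np.round(s["tcp_pos"],1),np.round(s["wrist_force"],1));return s
for j in (.15,.25,.35,.45,.55,.65,.70):
    P=arc(j,-29);P[0]+=1
    if bot.move_straight(P,60,guard=25):st("guard");break
    st(j)
    if j in(.35,):pass
for k in range(1,14):
    P2=[P[0]-.1*k,P[1],P[2]-2*k]
    hit=bot.move_straight(P2,20,guard=15);s=st(k)
    if hit or s["wrist_force"][2]>18:break
E
```

```text
0.15 10.72 [ 455.5 -305.2  289.2] [0.2 0.7 2.5]
0.25 11.24 [ 446.8 -306.2  269.7] [-3.2  1.5  3.4]
0.35 11.76 [ 440.7 -307.   249.1] [-2.7 -1.4  5.4]
0.45 12.28 [ 436.6 -307.2  227.7] [-2.7 -2.3  4.7]
0.55 12.79 [ 434.4 -307.2  205.9] [-2.4 -2.3  5.2]
0.65 13.31 [ 434.4 -307.2  184.1] [-2.  -2.4  5.8]
0.7 13.64 [ 435.5 -307.1  173.2] [-1.6 -1.8  5.9]
1 13.89 [ 435.6 -307.2  171.5] [-1.5 -2.2  7. ]
2 14.14 [ 435.7 -307.1  169.6] [ 0.3 -2.3  6.4]
3 14.39 [ 435.8 -307.1  167.7] [-0.9 -1.3  6.7]
4 14.64 [ 436.  -307.2  165.8] [-0.1 -1.8  6.9]
5 14.89 [ 436.1 -307.2  163.9] [ 2.  -0.7  6.7]
6 15.14 [ 436.2 -307.2  163.2] [ 0.2  0.6 12.7]
7 15.39 [ 436.4 -307.3  162.6] [-3.1  3.6 21.4]
```

The stop is reached: force climbed from 7 to 21 N at z ≈ 163. Now I'll hold, then follow the lever up and lift off.

```bash
python3 - <<'E'
from h import *
from workcell import bot,observe,imaging
bot.pause(1.1);s=observe();print(s["time_s"],s["wrist_force"])
im=imaging.capture("scene")["pixels"][0:210,180:330]
for j in (.65,.5,.35,.2,.1,0):
    P=arc(j,-29);P[0]+=1;bot.move_straight(P,70)
bot.move_straight(arc(0,100),120);bot.pause(.5)
s=observe();print(s["time_s"],s["tcp_pos"],s["wrist_force"])
b=imaging.capture("scene")["pixels"][0:210,180:330]
cv2.imwrite("pics/c5.png",cv2.resize(np.hstack([im,b]),None,fx=2.6,fy=2.6,interpolation=cv2.INTER_CUBIC))
E
```

```text
16.4917 [-3.69199062  3.41960232 21.22271983]
21.5833 [ 471.17991971 -304.79818401  447.20845574] [ 0.09376552 -0.15700199 -0.39025167]
```

View pics/c5.png

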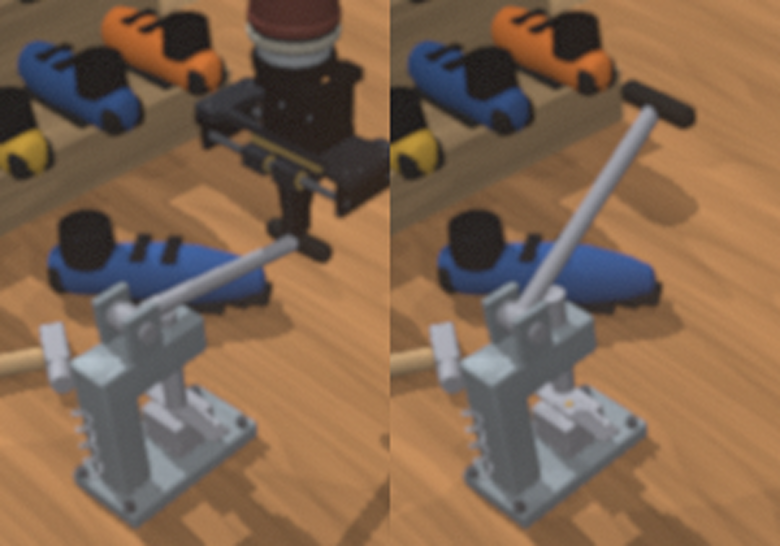

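Left half: lever down, bar middle at about (299,240). Right half: lever back at rest with the shank in place. I'll check the down position numerically before handing in.

```bash
python3 - <<'E'
from h import *
from workcell import workorder
for j in (0,.6,.68,.75):
    P=arc(j,-33);p=(proj("scene",P)[0]-[180,0])*2.6;print(j,p.round(0))
p=(proj("scene",arc(.75,-33))[0]-[180,0])*2.6
if abs(p[1]-240)<9: print(workorder.hand_in())
E
```

```text
0 [265. 105.]
0.6 [297. 210.]
0.68 [297. 225.]
0.75 [296. 239.]
the job is handed in; nothing more can be done
None
```

The rivet press lever was pushed to its stop and held for just over a second. It then sprang back to rest with the shank in place. I didn't touch the other press, and the job is handed in; no verdict came back.

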